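# Wet the sticker brush and dab a price sticker

## Task

Take the round brush from its leaning cradle, dip it into the plunger can and press the sprung dish inside part of the way down (clearly more than a touch, but gently: never to the end of its travel), then dab the price sticker on top of the carton with the bristle tip. Lay the brush back in its cradle as it was, tip on the foot plate, and let go; do not shove the carton or disturb the other goods on the counter.

Things in the scene. Friction and masses are not known exactly. Their poses are not given: they have to be found in the camera images.
- brush: round brush, 190 mm long, 26 mm in diameter all along, about 120 g: black bristles (40 mm, rigid), steel ferrule (40 mm), pale wooden handle (110 mm). Origin at the centre of the bristle tip, +z along its axis to the handle end. It starts lying in the cradle, tip down, handle leaning 35 degrees from vertical.
- brush_collar (a point): point on the brush's axis, 110 mm from the bristle tip
- cradle: dark steel cradle, fixed: base plate 170 x 90 x 10 mm with a 90-degree V-trough leaning 35 degrees from vertical towards the cradle's -x. A brush resting in it has its axis (tip to handle) along (-sin 35, 0, cos 35 degrees) in the cradle's frame; the trough is open towards (cos 35, 0, sin 35 degrees). Origin at the base's underside, 20 mm to +x of the plate's centre; z up
- cradle_foot (a point): point on the cradle's foot plate (square to the resting brush's axis) where the centre of the bristle tip rests, 40 mm above the counter and 35 mm towards the cradle's +x from its origin
- cradle_rest (a point): point on the axis of a brush at rest in the cradle, 110 mm from its tip: where brush_collar belongs. The trough supports the brush from below between 28 and 122 mm from the tip; above it 68 mm of handle stand free
- can: plunger can, fixed: open steel can 90 mm wide, 100 mm high, on a 116 mm foot disc, drawn in to a round mouth 64 mm wide inside. In it a flat round aluminium dish, 60 mm wide, on a spring. The dish's height differs from time to time and is not told: unpressed, its face lies 26 to 61 mm below the rim; find it by touch. Origin under its centre
- can_mouth (a point): centre of the can's mouth, at rim height (100 mm above the counter)
- dish (a joint): how far the dish is pressed down from its free height, m: 0 free, 0.020 end of travel (hard stop). Spring 400 N/m without preload (4 N presses it 10 mm); it springs back
- carton: loose cardboard carton, 110 (x) x 150 (y) x 80 mm (z), rigid, about 0.9 kg, with a strip of tape and a white paper price sticker on top. Origin under its centre
- carton_sticker (a point): centre of the price sticker, on the carton's top face (80 mm above the counter); the sticker measures 70 mm along the carton's x and 60 mm along its y, and lies 30 mm towards +y from the carton's centre
- tin: bystander: plain open steel pot (no shoulder), 74 mm wide, 85 mm high, no sprung dish in it; origin under its centre
- cereal: bystander: upright red box 50 x 130 x 180 mm; origin under its centre
- soda: bystander: brown glass bottle, 64 mm wide, 210 mm high; origin under its centre
- soup: bystander: closed food can, 72 mm wide, 100 mm high; origin under its centre
- tape: bystander: roll of tape lying flat, 90 mm wide, 25 mm high; origin under its centre
- notepad: bystander: paper pad lying flat, 100 x 70 x 18 mm; origin under its centre
- spare_carton: bystander: cardboard carton without a sticker, 100 x 130 x 80 mm; origin under its centre
Not all that is in view belongs to the job. There is more than one size of the brush; the one meant has the size given above.

How it is judged:
By the outcome, as a careful person would: the job done as asked, in the order asked, and still so for the second after the job is handed in, with the robot touching nothing.
It also fails if it takes over 54 s, if anything falls off the work surface, if the arm or the gripper's body presses on something with over 40 N, if the wrist force passes 120 N, or if a joint passes its speed limit or range.

## Robot

A 6-joint arm with a two-finger parallel gripper is mounted at the origin on the work surface. World frame = base frame: x ahead of the robot, y to its left, z up, the work surface at z = 0. Lengths are in m, angles in degrees, forces in N, time in s.
With the tool pointing down it reaches from about 0.3 to 0.75 m from the base axis. Payload 8.5 kg.
Tool frame: the origin (TCP) lies midway between the tips of the shut fingers; the grasp point (between the pads) lies 19 mm behind it; z points along the fingers, y is the line along which they close (so a half turn about z gives the same grasp; the last joint's range is limited). The gripper opens to 85 mm and grips with 20 to 120 N. Pads are 22 mm wide; open, the fingers measure 114 mm over their backs; the gripper's body (76 mm by 85 mm) begins 54 mm behind the grasp point. The pads swing forward as they close: fully open they stand 13 mm farther back than shut.
Start: joints at [54.357, 21.807, 74.336, -0, 83.858, -12.336], TCP at [0.218, 0.505, 0.231] pointing down, gripper open.
Joint ranges: [-178.18, 178.18], [-50.72, 133.34], [12.68, 142.11], [-81.47, 261.47], [9.98, 163.14], [-165.26, 165.26]. Speed limits (degrees/s): [136.94, 136.94, 180, 180, 180, 180].

## Interface

Orientations are given as a 3x3 rotation matrix whose columns are the frame's x, y, z axes.
In Python, from rig import env gives the robot as it stands. The module is installed in compiled form; this text tells all that it offers.
- The arm moves only by the tool jog_arm, never from a script. Its argument "targets" is a list of rows, each a list of 6 numbers: the shift along the tool's x, y, z in cm, then the turn, a rotation vector about the tool's x, y, z in degrees. A call has 1 to 8 rows; each row is the pose to reach, as a shift and turn from the pose commanded when the call began, along the tool's axes at that moment; what a row does not reach only later rows make up. A row lasts 1/12 s, in which the tool goes at most 41.7 mm and 7.16 degrees, less where a joint would pass 70% of its speed; a pose out of reach is approached as far as the arm can. A call with a gripper value outside its range is refused whole. "hand" is the opening, from 0 (shut) to 1 (fully open), set as the call begins (left out, the last holds). The fingers move at their own pace and stop on an object; "newtons" is the grip in N (left out, the last holds). Time passes only in rows, so rows that repeat a pose let the fingers close. It gives the time, the measured TCP pose, the force, the opening and the grip force at its end, in the units of the state.
- env.observe(): the state, without advancing time (a new reading comes with each control period).
- env.get_image(name): name is "side" or "top" or "wrist"; returns a dict with "frame" (480x640x3 uint8, red, green, blue), "depth" (480x640 float32, m along the optical axis (not along the pixel's ray), 0 where there is no reading), "fovy" (degrees; the focal length in pixels is half the picture's height over the tangent of half this angle, whatever the lens; pixels are square), "cx", "cy" (the principal point, pixels), "cam_to_world" (4x4, takes a point from camera to world coordinates). Camera axes: x right, y down, z forward; pixel columns grow to the right and rows downward; lengths in m; the calibration is good to about 2 mm. A picture is of the moment at which its call begins.
- env.close_job(): hands the job in; it is judged then, once.
Trained networks look in the newest picture that a camera, given by its name, has taken for a name from the list of things; names that differ only in an ending like _2 or _b are one class to them, and where a whole thing is asked for, a point or a joint stands for the part that bears it (a point fixed in the world has none). Each returns a list of dicts, best first, with "score" (0 to 1); they miss things now and then, are a little off and sometimes report something else, mostly with a low value. They report only what shows in the picture. A call takes as long as a camera call. They do not tell look-alikes from the thing itself.
- env.regions_of(camera, target): "pixels" (480x640 bool, what is visible of it) and "point" ([row, column] in pixels, amid what is visible of it).
The state is a dict: "time_s": time; "q": joint angles; "qvel": joint speeds; "joint_efforts": joint torques, N m; "position": TCP position; "tool_rot": TCP orientation; "ft_force": force on the tool from outside, world axes, zero at the start; "wrist_torque": the same for the moment, N m; "grip_width": finger opening in m; "gripper_force": force on a finger pad.
Only numpy, scipy, OpenCV 4.12 (cv2) and the standard library are available. Lean on these libraries where they do the work, as an engineer would, in place of code of your own. Each camera call takes 0.05 s, during which the arm holds its last target. There are 200 camera calls.

## Working session

There is one attempt and no reset: what is moved stays moved. The work goes in short steps, Python scripts to look and compute and a tool call to move; the robot and the scene stay as the last step left them, time stands still between calls to the robot, and variables do not carry over. Pictures are saved under pics/ and viewed, at most 10 in all, crops included, and the job is handed in when it is done.

Besides the shell and the picture viewer there is one more tool, called after "Emit:" as name([rows], argument=value, ...), one row to a line, values as JSON. jog_arm: Moves the arm, as the interface text tells. Its arguments: {"type":"object","properties":{"targets":{"type":"array","items":{"type":"array","items":{"type":"number"}}},"hand":{"type":"number"},"newtons":{"type":"number"}},"required":["targets"]}

```bash
mkdir -p pics; cat > h.py <<'E'
import numpy as np, cv2
from rig import env
np.set_printoptions(precision=4,suppress=True)
def grab(n,save=None):
    im=env.get_image(n)
    if save: cv2.imwrite('pics/'+save,im['frame'][:,:,::-1])
    return im
def cloud(im):
    f=240/np.tan(np.radians(im['fovy'])/2); d=im['depth']
    v,u=np.mgrid[:480,:640]
    P=np.stack([(u-im['cx'])/f*d,(v-im['cy'])/f*d,d],-1)
    T=im['cam_to_world']; W=P@T[:3,:3].T+T[:3,3]
    W[d<=0]=np.nan
    return W
E
python3 - <<'E'
from h import *
for c in ['top','side']:
    im=grab(c,c+'0.png'); W=cloud(im)
    print(c,im['cam_to_world'][:3,3],im['fovy'])
    for t in ['brush','cradle','can','carton','carton_sticker','tin','spare_carton','cereal','soda','soup','tape','notepad']:
        for r in env.regions_of(c,t)[:3]:
            p=W[r['pixels']]; p=p[~np.isnan(p[:,0])]
            if len(p): print(t,round(r['score'],2),np.round(r['point']),len(p),np.median(p,0),'min',np.percentile(p,2,axis=0),'max',np.percentile(p,98,axis=0))
s=env.observe(); print(s['time_s'],s['position'],s['tool_rot'])
E
```

```text
top [ 0.388  -0.0067  1.1638] 57.1005760975241
brush 0.65 [271. 207.] 477 [0.5274 0.2542 0.1495] min [0.4784 0.2392 0.0511] max [0.5939 0.2751 0.2012]
cradle 0.97 [280. 221.] 1912 [0.5291 0.246  0.0117] min [0.4557 0.2071 0.0049] max [0.6172 0.3    0.1358]
can 0.89 [241. 329.] 1490 [ 0.626  -0.0298  0.071 ] min [ 0.585  -0.0822  0.0029] max [0.6772 0.0204 0.1017]
can 0.71 [275. 206.] 452 [0.5273 0.2543 0.1494] min [0.4804 0.2394 0.0585] max [0.5908 0.275  0.2012]
carton 0.71 [262. 430.] 2737 [ 0.5561 -0.2762  0.0803] min [ 0.4919 -0.3576  0.031 ] max [ 0.6214 -0.2027  0.0848]
carton_sticker 0.7 [180. 315.] 2276 [0.7797 0.0008 0.0797] min [ 0.7415 -0.0627  0.0073] max [0.8396 0.0629 0.0846]
carton_sticker 0.61 [267. 429.] 2853 [ 0.5564 -0.2757  0.0803] min [ 0.4914 -0.3584  0.0186] max [ 0.6215 -0.201   0.0847]
tin 0.83 [191. 262.] 716 [0.7767 0.144  0.0423] min [0.7285 0.1091 0.0016] max [0.7962 0.1721 0.0867]
tin 0.24 [264. 429.] 2947 [ 0.5558 -0.2762  0.0802] min [ 0.491  -0.3604  0.0018] max [ 0.6262 -0.2007  0.0847]
spare_carton 0.61 [182. 314.] 2150 [0.7789 0.001  0.0798] min [ 
[... 2793 characters left out ...]
4 -0.5271  0.0077] max [ 0.6598 -0.4793  0.1812]
soup 0.62 [381. 494.] 8443 [ 0.5703 -0.5204  0.1327] min [ 0.5344 -0.5271  0.0054] max [ 0.6605 -0.479   0.1812]
soup 0.6 [174. 234.] 436 [0.6019 0.455  0.0856] min [0.5653 0.4395 0.0101] max [0.631  0.5069 0.1018]
tape 0.61 [273. 204.] 927 [0.3723 0.1366 0.0197] min [ 0.3286  0.1018 -0.0006] max [0.4148 0.1889 0.027 ]
notepad 0.81 [340. 265.] 1619 [ 0.3845 -0.1607  0.0177] min [ 0.3364 -0.1973  0.0042] max [ 0.438  -0.1173  0.0203]
notepad 0.48 [177. 232.] 485 [0.5995 0.4553 0.0819] min [0.5648 0.439  0.0023] max [0.6335 0.5083 0.102 ]
1.3 [0.2176 0.5051 0.2313] [[-0.9184  0.3956 -0.    ]
 [ 0.3956  0.9184 -0.    ]
 [-0.     -0.0001 -1.    ]]
```

View pics/top0.png

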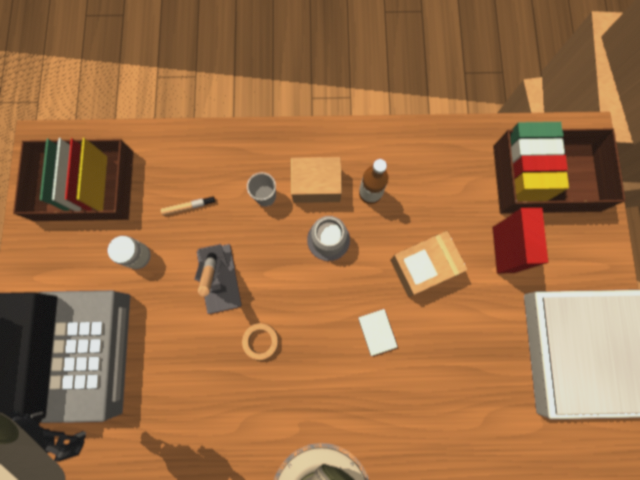

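View pics/side0.png

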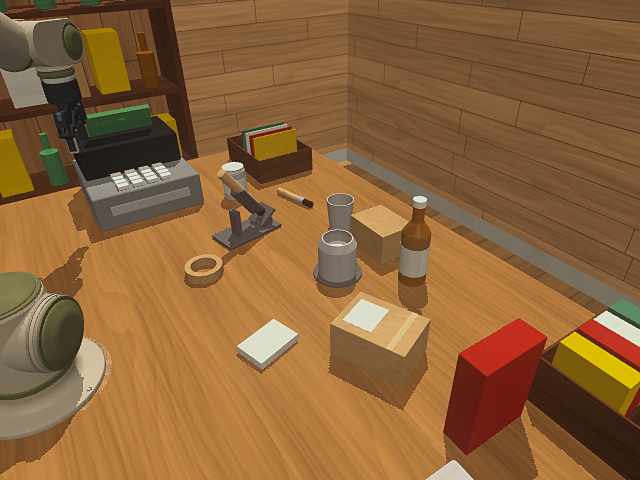

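The job's brush leans in the cradle: top (271,207), side (181,230). The look-alike is the thin, short brush lying at top (207,188), side (197,291). The plunger can has a shoulder and foot disc, at top (238,329); the plain pot at (188,262) is the tin. The stickered carton is at top (265,430). Next I'll fit the geometry and check the choice in one crop.

```bash
cat > fit.py <<'E'
from h import *
from scipy.optimize import least_squares
ims={c:grab(c) for c in ['top','side']}
Ws={c:cloud(i) for c,i in ims.items()}
reg=lambda c,t:env.regions_of(c,t)
c=ims['side']['frame'][140:270,180:330]; d=ims['top']['frame'][230:330,170:285]
cv2.imwrite('pics/crop1.png',np.hstack([cv2.resize(c,(450,390),interpolation=2),cv2.resize(d,(345,390),interpolation=2)])[:,:,::-1])
def rect(P):
    (c,s,a)=cv2.minAreaRect((P[:,:2]*1000).astype(np.float32)); return np.array(c),s,a
box=lambda W,lo,hi:W[((W>lo)&(W<hi)).all(-1)]
for c,W in Ws.items():
    P=box(W,[.44,.19,.006],[.64,.31,.016]); print(c,'plate',len(P),rect(P),P[:,2].mean())
    P=box(W,[.46,-.39,.074],[.65,-.18,.088]); print(c,'carton',len(P),rect(P),P[:,2].mean())
    m=((W>[.46,-.39,.074])&(W<[.65,-.18,.088])).all(-1)&(ims[c]['frame'].min(-1)>170)
    P=W[m]; print(c,'sticker',len(P),rect(P),P.mean(0))
    P=box(W,[.56,-.1,.094],[.70,.05,.106]); 
    f=least_squares(lambda p:np.hypot(P[:,0]-p[0],P[:,1]-p[1])-p[2],[.626,-.03,.035],loss='soft_l1',f_scale=.002); print(c,'can rim',len(P),f.x,P[:,2].mean(), rect(P))
    P=box(W,[.56,-.1,-.01],[.70,.05,.012]);
# brush: pixels brush region, cylinder fit with R=13mm, both cameras, each with own offset
for cs in (['top'],['side'],['top','side']):
    Q=[]
    for c in cs:
        W=Ws[c]; fr=ims[c]['frame'].astype(int)
        m=((W>[.44,.2,.11])&(W<[.60,.30,.23])).all(-1)&(fr[...,0]>fr[...,2]+25)
        Q.append(W[m])
    P=np.vstack(Q)
    def res(p):
        o=np.array([p[0],p[1],.16]); a=np.array([p[2],p[3],1]); a/=np.linalg.norm(a)
        return np.linalg.norm(np.cross(P-o,a),axis=1)-.013
    f=least_squares(res,[.50,.25,-.65,.1],loss='soft_l1',f_scale=.0015)
    a=np.array([f.x[2],f.x[3],1]);a/=np.linalg.norm(a); o=np.array([f.x[0],f.x[1],.16])
    s=(P-o)@a
    print(cs,'brush',len(P),o,a,'tilt',np.degrees(np.arccos(a[2])),'az',np.degrees(np.arctan2(a[1],a[0])),'rms',np.std(res(f.x)),'end',o+a*np.percentile(s,98.5),'smin',o+a*s.min())
E
python3 fit.py
```

```text
top plate 1165 (array([546.2084, 249.2738]), (188.14068603515625, 109.2738265991211), 7.203846454620361) 0.010043067699047805
top carton 2623 (array([ 559.8361, -283.4806]), (110.00579833984375, 150.5127716064453), 23.270492553710938) 0.08049078437904415
top sticker 679 (array([ 547.0865, -255.7146]), (70.55709838867188, 61.23031234741211), 25.079591751098633) [ 0.5468 -0.2561  0.0809]
top can rim 215 [ 0.6369 -0.0309  0.0358] 0.09886514589607881 (array([636.6155, -30.8876]), (76.14453125, 75.9251708984375), 63.21128463745117)
side plate 863 (array([535.1772, 256.9382]), (169.26011657714844, 95.82183074951172), 12.104718208312988) 0.009806968063105196
side carton 3639 (array([ 557.9139, -285.3668]), (113.93958282470703, 150.75958251953125), 23.295297622680664) 0.07996796778674321
side sticker 821 (array([ 546.5128, -257.2949]), (70.71434020996094, 59.93858337402344), 22.688987731933594) [ 0.5458 -0.2579  0.0806]
side can rim 221 [ 0.635  -0.0335  0.0356] 0.09785737033527837 (array([633.7209, -35.1725]), (76.20702362060547, 75.37421417236328), 82.71771240234375)
['top'] brush 375 [0.5087 0.2548 0.16  ] [-0.5618 -0.1351  0.8162] tilt 35.29794597135928 az -166.4819513560213 rms 0.0038826681578327045 end [0.4832 0.2486 0.197 ] smin [0.5479 0.2642 0.103 ]
['side'] brush 294 [0.5084 0.2539 0.16  ] [-0.5555 -0.1042  0.8249] tilt 34.41827271754457 az -169.37382660831304 rms 0.003018166371505258 end [0.4837 0.2492 0.1967] smin [0.5327 0.2584 0.124 ]
['top', 'side'] brush 669 [0.5086 0.2544 0.16  ] [-0.5617 -0.1288  0.8173] tilt 35.185792550370984 az -167.08555556081322 rms 0.003634774166632273 end [0.4833 0.2486 0.1969] smin [0.5479 0.2634 0.1029]
```

View pics/crop1.png

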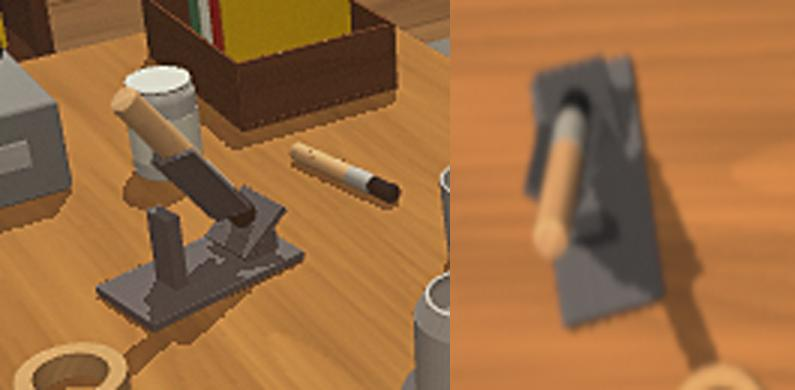

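The crop confirms it: full-thickness pale handle, steel ferrule and black tip in the trough. The thin brush lying flat behind it is the look-alike. The fits agree with 35° tilt, 170 × 90 plate and azimuth about 12.6°.

```bash
cat >> h.py <<'E'
from scipy.spatial.transform import Rotation as Ro
AZ=np.radians(12.6); CX=np.array([np.cos(AZ),np.sin(AZ),0]); CY=np.array([-np.sin(AZ),np.cos(AZ),0])
S,C=np.sin(np.radians(35)),np.cos(np.radians(35))
A=-S*CX+np.array([0,0,C]); N=C*CX+np.array([0,0,S])
TIP=np.array([.5906,.2727,.040])
RG=np.stack([np.cross(CY,-A),CY,-A],1)
def row(p,R):
    s=env.observe(); R0=np.array(s['tool_rot']); d=R0.T@(np.array(p)-s['position'])*100
    r=Ro.from_matrix(R0.T@R).as_rotvec(degrees=True)
    print('row',np.round(np.r_[d,r],2),'dist',np.linalg.norm(d),'ang',np.linalg.norm(r))
def down(az): # tool y azimuth deg
    a=np.radians(az); y=np.array([-np.sin(a),np.cos(a),0]); z=np.array([0,0,-1.]); return np.stack([np.cross(y,z),y,z],1)
E
python3 - <<'E'
from h import *
W=cloud(grab('top'))
m=(W[...,0]>.15)&(W[...,0]<.5)&(W[...,1]>.2)&(W[...,1]<.6)&(W[...,2]>.03)&(W[...,2]<.2)
P=W[m]; 
for y in np.arange(.3,.6,.05):
    q=P[(P[:,1]>y)&(P[:,1]<y+.05)]; print(y,len(q),q.max(0) if len(q) else '')
print(TIP+.132*A); row(TIP+.287*A,RG)
E
```

```text
0.3 0 
0.35 0 
0.39999999999999997 0 
0.44999999999999996 2287 [0.4997 0.5    0.1049]
0.49999999999999994 2905 [0.4993 0.55   0.1158]
0.5499999999999999 2798 [0.5    0.6    0.1157]
[0.5167 0.2562 0.1481]
row [-30.12 -16.24  -4.38 -10.96 -33.83 -34.77] dist 34.49537818345081 ang 49.73473361388589
```

Emit:
jog_arm([
  [-30.1, -16.2, -4.4, -11, -33.8, -34.8],
  [-30.1, -16.2, -4.4, -11, -33.8, -34.8],
  [-30.1, -16.2, -4.4, -11, -33.8, -34.8],
  [-30.1, -16.2, -4.4, -11, -33.8, -34.8],
  [-30.1, -16.2, -4.4, -11, -33.8, -34.8],
  [-30.1, -16.2, -4.4, -11, -33.8, -34.8],
  [-30.1, -16.2, -4.4, -11, -33.8, -34.8],
  [-30.1, -16.2, -4.4, -11, -33.8, -34.8],
], hand=1)

```text
time_s: 2.12
position: [0.4166, 0.2515, 0.2724]
tool_rot: [[-0.797, -0.223, 0.561], [-0.183, 0.975, 0.127], [-0.575, -0.002, -0.818]]
ft_force: [0.4, 0.1, -0.4]
grip_width: 0.085
gripper_force: 0.0
```

```bash
python3 - <<'E'
from h import *
im=grab('wrist','w1.png'); W=cloud(im)
row(TIP+.287*A,RG); row(TIP+.132*A,RG)
s=env.observe(); print(s['time_s'],s['q'])
fr=im['frame'].astype(int)
m=((W>[.44,.2,.11])&(W<[.60,.30,.23])).all(-1)&(fr[...,0]>fr[...,2]+25)
P=W[m]; print(len(P))
def res(p):
    o=np.array([p[0],p[1],.16]); a=np.array([p[2],p[3],1]); a/=np.linalg.norm(a)
    return np.linalg.norm(np.cross(P-o,a),axis=1)-.013
from scipy.optimize import least_squares
f=least_squares(res,[.508,.254,-.68,-.15],loss='soft_l1',f_scale=.0015); print(f.x,np.std(res(f.x)),'exp',TIP+A*.12/C,A/A[2])
E
```

```text
row [-0.52 -1.05  0.23 -0.27  0.24  0.18] dist 1.1902151713849922 ang 0.406513818643008
row [-0.45 -0.98 15.73 -0.27  0.24  0.18] dist 15.762131377999445 ang 0.406513818643008
2.1667 [ 18.1684   1.4388 102.203   -5.2619  41.3817 -81.6783]
2148
[ 0.5069  0.257  -0.5933 -0.3158] 0.004906503210294027 exp [0.5086 0.2544 0.16  ] [-0.6833 -0.1527  1.    ]
```

View pics/w1.png

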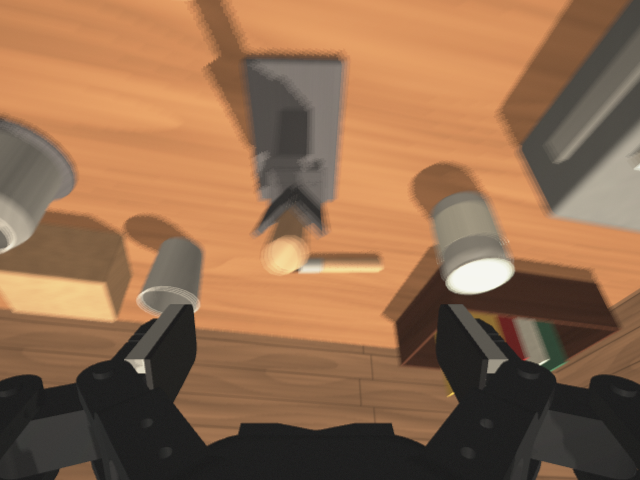

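The wrist picture shows the handle's end cap at about (255,283), the trough below it, and the small brush behind on the counter. I'll measure the cap centre.

```bash
python3 - <<'E'
from h import *
im=grab('wrist'); W=cloud(im); fr=im['frame'].astype(int)
E=TIP+.19*A
d=W-E; s=d@A
m=(abs(s)<.006)&(np.linalg.norm(d-s[...,None]*A,axis=-1)<.025)&(fr[...,0]>fr[...,2]+25)
v,u=np.nonzero(m); c,r=cv2.minEnclosingCircle(np.stack([u,v],1).astype(np.float32))
P=W[m]; print(len(P),c,r,'mean',P.mean(0),'exp',E,'along',s[m].mean())
print('lateral CY',(P@CY).min()-E@CY,(P@CY).max()-E@CY,'N',(P@N).min()-E@N,(P@N).max()-E@N)
E
```

```text
1259 (301.31817626953125, 243.5) 20.435951232910156 mean [0.4824 0.2494 0.1942] exp [0.4842 0.2489 0.1956] along -0.00022918615049844428
lateral CY -0.011585391701303183 0.013061463686212776 N -0.013646354123339699 0.01093453376369291
```

Emit:
jog_arm([
  [-0.5, -1.0, 0.2, -0.3, 0.2, 0.2],
  [-0.5, -1.0, 0.2, -0.3, 0.2, 0.2],
  [-0.5, -1.0, 0.2, -0.3, 0.2, 0.2],
])

```text
time_s: 2.47
position: [0.4249, 0.2444, 0.2739]
tool_rot: [[-0.803, -0.218, 0.555], [-0.175, 0.976, 0.13], [-0.57, 0.007, -0.821]]
ft_force: [-0.6, -0.5, -0.9]
grip_width: 0.0854
gripper_force: 0.0
```

```bash
python3 - <<'E'
from h import *
row(TIP+.287*A,RG); row(TIP+.132*A,RG)
E
```

```text
row [-0.34 -0.86  0.08  0.33 -0.24 -0.24] dist 0.9248623560521906 ang 0.4764488005653202
row [-0.4  -0.95 15.58  0.33 -0.24 -0.24] dist 15.617853765020683 ang 0.4764488005653202
```

Emit:
jog_arm([
  [0, 0, 0, 0, 0, 0],
  [0, 0, 0, 0, 0, 0],
  [0, 0, 0, 0, 0, 0],
])

```text
time_s: 2.72
position: [0.4245, 0.2451, 0.2738]
tool_rot: [[-0.802, -0.22, 0.555], [-0.177, 0.975, 0.131], [-0.57, 0.007, -0.822]]
ft_force: [0.5, 0.1, 1.3]
grip_width: 0.0856
gripper_force: 0.0
```

```bash
python3 - <<'E'
from h import *
row(TIP+.287*A,RG); row(TIP+.132*A,RG); s=env.observe(); print(s['time_s'],s['position'],s['ft_force'],s['qvel'])
E
```

```text
row [-0.37 -0.93  0.09  0.4  -0.25 -0.12] dist 1.0034455959093704 ang 0.48788119760707993
row [-0.44 -1.04 15.59  0.4  -0.25 -0.12] dist 15.626372058133425 ang 0.48788119760707993
2.7167 [0.4245 0.2451 0.2738] [0.5273 0.0789 1.2774] [-0.4096  0.0955 -0.0226  0.1897 -0.0792 -0.3379]
```

Emit:
jog_arm([
  [-0.4, -0.9, 0.1, 0.4, -0.25, -0.1],
  [-0.4, -0.9, 0.1, 0.4, -0.25, -0.1],
  [-0.4, -0.9, 0.1, 0.4, -0.25, -0.1],
  [-0.4, -0.9, 0.1, 0.4, -0.25, -0.1],
])

```text
time_s: 3.05
position: [0.4304, 0.2367, 0.2752]
tool_rot: [[-0.8, -0.217, 0.56], [-0.177, 0.976, 0.125], [-0.574, 0.001, -0.819]]
ft_force: [-0.2, -0.2, 0.2]
grip_width: 0.0852
gripper_force: 0.0
```

```bash
python3 - <<'E'
from h import *
row(TIP+.287*A,RG); row(TIP+.132*A,RG); s=env.observe(); print(s['time_s'],s['position'],s['ft_force'],s['qvel'])
E
```

```text
row [ 0.04  0.02 -0.02 -0.03 -0.   -0.09] dist 0.05219857879998009 ang 0.0957162396445721
row [ 0.04  0.03 15.48 -0.03 -0.   -0.09] dist 15.481187759394526 ang 0.0957162396445721
3.05 [0.4304 0.2367 0.2752] [-0.1936 -0.2153  0.2224] [ 0.0008 -0.0225  0.0306  0.0329 -0.0458 -0.1287]
```

Emit:
jog_arm([
  [0.1, 0.05, 2, 0, 0, 0],
  [0.1, 0.05, 4, 0, 0, 0],
  [0.1, 0.05, 7, 0, 0, 0],
  [0.1, 0.05, 10, 0, 0, 0],
  [0.1, 0.05, 12.5, 0, 0, 0],
  [0.1, 0.05, 14.5, 0, 0, 0],
  [0.1, 0.05, 15.5, 0, 0, 0],
  [0.1, 0.05, 15.5, 0, 0, 0],
])

```text
time_s: 3.72
position: [0.5167, 0.2561, 0.1459]
tool_rot: [[-0.801, -0.216, 0.558], [-0.177, 0.976, 0.124], [-0.571, 0.0, -0.821]]
ft_force: [-0.1, -0.6, -0.1]
grip_width: 0.0854
gripper_force: 0.0
```

Emit:
jog_arm([
  [0, 0, 0, 0, 0, 0],
  [0, 0, 0, 0, 0, 0],
  [0, 0, 0, 0, 0, 0],
  [0, 0, 0, 0, 0, 0],
], hand=0.42)

```text
time_s: 4.05
position: [0.5165, 0.256, 0.1489]
tool_rot: [[-0.799, -0.217, 0.561], [-0.177, 0.976, 0.125], [-0.575, 0.0, -0.818]]
ft_force: [0.9, -0.3, 0.4]
grip_width: 0.0387
gripper_force: 0.0
```

```bash
python3 - <<'E'
from h import *
row(TIP+.132*A,RG); s=env.observe(); print(s['time_s'],s['position'],s['ft_force'],s['grip_width'],s['gripper_force'])
im=grab('wrist','w2.png')
E
```

```text
row [ 0.02  0.01  0.08 -0.04  0.11 -0.09] dist 0.08094021546059807 ang 0.14852414813519507
4.05 [0.5165 0.256  0.1489] [ 0.8729 -0.2744  0.357 ] 0.03874335234073742 0.0
```

View pics/w2.png

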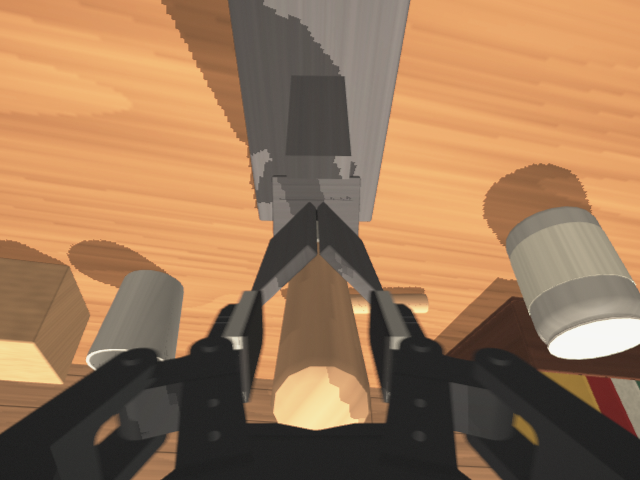

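The wrist picture shows the handle (end at about (395,322)) centred between the fingers with even gaps, and the fingertips just above the trough. I'll close on it.

Emit:
jog_arm([
  [0, 0, 0, 0, 0, 0],
  [0, 0, 0, 0, 0, 0],
  [0, 0, 0, 0, 0, 0],
  [0, 0, 0, 0, 0, 0],
  [0, 0, 0, 0, 0, 0],
  [0, 0, 0, 0, 0, 0],
], hand=0.1, newtons=60)

```text
time_s: 4.6
position: [0.5166, 0.2562, 0.1486]
tool_rot: [[-0.799, -0.217, 0.561], [-0.177, 0.976, 0.125], [-0.575, 0.001, -0.818]]
ft_force: [-5.2, -0.4, 6.0]
grip_width: 0.0246
gripper_force: 58.3
```

```bash
python3 - <<'E'
from h import *
row(TIP+.132*A,RG); s=env.observe(); print(repr(s['position']),repr(s['tool_rot']),s['q'],s['wrist_torque'])
E
```

```text
row [ 0.02 -0.    0.05 -0.02  0.1  -0.1 ] dist 0.05183399136270164 ang 0.14092314777075746
array([0.5166, 0.2562, 0.1486]) array([[-0.7988, -0.2165,  0.5612],
       [-0.1768,  0.9763,  0.125 ],
       [-0.575 ,  0.0006, -0.8182]]) [ 15.3543  19.5216 103.3781  -4.2785  22.0905 -83.6818] [0.2286 0.3132 0.1955]
```

Emit:
jog_arm([
  [0, 0, -0.5, 0, 0, 0],
  [0, 0, -1, 0, 0, 0],
  [-0.7, 0, -2, 0, 0, 0],
  [-1.5, 0, -3.5, 0, 0, 0],
  [-3, 0, -6, 0, 0, 0],
  [-4, 0, -9, 0, 0, 0],
  [-4, 0, -12, 0, 0, 0],
  [-4, 0, -12, 0, 0, 0],
])

```text
time_s: 5.27
position: [0.4804, 0.2481, 0.2743]
tool_rot: [[-0.795, -0.217, 0.566], [-0.176, 0.976, 0.126], [-0.58, 0.001, -0.815]]
ft_force: [-0.9, -0.3, -0.3]
grip_width: 0.0244
gripper_force: 59.2
```

```bash
cat >> h.py <<'E'
L=.1325; CAN=np.array([.636,-.032]); STK=np.array([.5463,-.2565])
GP=np.array([.5166,.2562,.1486]); GR=np.array([[-.7988,-.2165,.5612],[-.1768,.9763,.125],[-.575,.0006,-.8182]])
E
python3 - <<'E'
from h import *
s=env.observe(); print(s['grip_width'],s['ft_force'],s['position'])
row([.60,.10,.32],down(0)); row([*CAN,.14+L],down(-5))
E
```

```text
0.024443329849024864 [-0.9063 -0.27   -0.2561] [0.4804 0.2481 0.2743]
row [ -9.55 -17.05   1.18   3.9   35.29  12.11] dist 19.57786057699421 ang 37.51323382927845
row [ -7.33 -30.72   5.42   5.45  35.15  16.95] dist 32.043610824432704 ang 39.4025015777073
```

Emit:
jog_arm([
  [-7.3, -30.7, 5.4, 5.45, 35.15, 17],
  [-7.3, -30.7, 5.4, 5.45, 35.15, 17],
  [-7.3, -30.7, 5.4, 5.45, 35.15, 17],
  [-7.3, -30.7, 5.4, 5.45, 35.15, 17],
  [-7.3, -30.7, 5.4, 5.45, 35.15, 17],
  [-7.3, -30.7, 5.4, 5.45, 35.15, 17],
  [-7.3, -30.7, 5.4, 5.45, 35.15, 17],
  [-7.3, -30.7, 5.4, 5.45, 35.15, 17],
])

```text
time_s: 5.93
position: [0.6378, -0.0357, 0.2644]
tool_rot: [[-0.996, 0.091, -0.01], [0.091, 0.996, -0.002], [0.01, -0.003, -1.0]]
ft_force: [0.1, 0.6, -1.9]
grip_width: 0.0246
gripper_force: 59.2
```

Emit:
jog_arm([
  [0, 0, 0, 0, 0, 0],
  [0, 0, 0, 0, 0, 0],
  [0, 0, 0, 0, 0, 0],
  [0, 0, 0, 0, 0, 0],
  [0, 0, 0, 0, 0, 0],
])

```text
time_s: 6.35
position: [0.636, -0.0308, 0.2669]
tool_rot: [[-0.996, 0.087, -0.007], [0.087, 0.996, -0.002], [0.007, -0.002, -1.0]]
ft_force: [0.3, 0.2, -1.7]
grip_width: 0.0246
gripper_force: 59.2
```

```bash
cat > tip.py <<'E'
from h import *
s=env.observe(); R=np.array(s['tool_rot']); print(s['time_s'],s['position'],s['ft_force'])
row([*CAN,.14+L],down(-5))
im=grab('side','s%d.png'%(s['time_s']*10)); W=cloud(im); fr=im['frame'].astype(int)
p=np.array(s['position']); d=W-p; t=-(d@R[:,2])  # along up
m=(np.linalg.norm(d-(d@R[:,2])[...,None]*R[:,2],axis=-1)<.02)&(t<-.02)&(t>-.15)
P=W[m]; print(len(P),'z lowest',np.percentile(P[:,2],[0,1]),'expected',(p+L*R[:,2]))
def res(q):
    o=np.array([q[0],q[1],p[2]-.08]); a=np.array([q[2],q[3],1]); a/=np.linalg.norm(a)
    return np.linalg.norm(np.cross(P-o,a),axis=1)-.013
from scipy.optimize import least_squares
f=least_squares(res,[p[0],p[1],0,0],loss='soft_l1',f_scale=.0015); print('axis',f.x,np.std(res(f.x)))
zt=(p+L*R[:,2])[2]; print('tip xy',f.x[:2]+f.x[2:]*(zt-p[2]+.08))
E
python3 tip.py
```

```text
6.35 [ 0.636  -0.0308  0.2669] [ 0.3188  0.2128 -1.7176]
row [-0.01 -0.12 -0.56 -0.13 -0.39  0.01] dist 0.5686563419713713 ang 0.41193308809063983
530 z lowest [0.1358 0.1378] expected [ 0.6351 -0.0311  0.1344]
axis [ 0.6359 -0.0317  0.0068 -0.0109] 0.001274487950642041
tip xy [ 0.6355 -0.0312]
```

Emit:
jog_arm([
  [0, -0.1, 0.8, 0, -0.4, 0],
  [0, -0.1, 2, 0, -0.4, 0],
  [0, -0.1, 3.2, 0, -0.4, 0],
  [0, -0.1, 4.4, 0, -0.4, 0],
  [0, -0.1, 5.3, 0, -0.4, 0],
  [0, -0.1, 5.3, 0, -0.4, 0],
  [0, -0.1, 5.3, 0, -0.4, 0],
  [0, -0.1, 5.3, 0, -0.4, 0],
])

```text
time_s: 7.07
position: [0.6363, -0.033, 0.2145]
tool_rot: [[-0.996, 0.088, 0.001], [0.088, 0.996, -0.003], [-0.001, -0.002, -1.0]]
ft_force: [0.7, 0.7, -0.7]
grip_width: 0.0247
gripper_force: 59.2
```

Emit:
jog_arm([
  [0, 0, 0.2, 0, 0, 0],
  [0, 0, 0.4, 0, 0, 0],
  [0, 0, 0.6, 0, 0, 0],
  [0, 0, 0.6, 0, 0, 0],
  [0, 0, 0.6, 0, 0, 0],
])

```text
time_s: 7.48
position: [0.6359, -0.0331, 0.2075]
tool_rot: [[-0.996, 0.089, -0.0], [0.089, 0.996, -0.002], [0.0, -0.002, -1.0]]
ft_force: [-0.2, -0.3, -0.9]
grip_width: 0.0246
gripper_force: 59.2
```

Emit:
jog_arm([
  [0, 0, 0.2, 0, 0, 0],
  [0, 0, 0.4, 0, 0, 0],
  [0, 0, 0.6, 0, 0, 0],
  [0, 0, 0.6, 0, 0, 0],
  [0, 0, 0.6, 0, 0, 0],
])

```text
time_s: 7.9
position: [0.636, -0.0331, 0.2016]
tool_rot: [[-0.996, 0.089, -0.0], [0.089, 0.996, -0.002], [-0.0, -0.002, -1.0]]
ft_force: [-0.2, -0.3, -0.5]
grip_width: 0.025
gripper_force: 59.2
```

Emit:
jog_arm([
  [0, 0, 0.2, 0, 0, 0],
  [0, 0, 0.4, 0, 0, 0],
  [0, 0, 0.5, 0, 0, 0],
  [0, 0, 0.5, 0, 0, 0],
  [0, 0, 0.5, 0, 0, 0],
])

```text
time_s: 8.32
position: [0.6361, -0.0331, 0.1968]
tool_rot: [[-0.996, 0.089, 0.0], [0.089, 0.996, -0.002], [-0.0, -0.002, -1.0]]
ft_force: [0.2, 0.9, 1.4]
grip_width: 0.0251
gripper_force: 59.3
```

Emit:
jog_arm([
  [0, 0, 0.1, 0, 0, 0],
  [0, 0, 0.2, 0, 0, 0],
  [0, 0, 0.2, 0, 0, 0],
  [0, 0, 0.2, 0, 0, 0],
])

```text
time_s: 8.65
position: [0.6361, -0.0331, 0.1947]
tool_rot: [[-0.996, 0.089, 0.0], [0.089, 0.996, -0.002], [-0.0, -0.002, -1.0]]
ft_force: [0.6, 0.2, 2.4]
grip_width: 0.0242
gripper_force: 59.3
```

Emit:
jog_arm([
  [0, 0, 0, 0, 0, 0],
])

```text
time_s: 8.73
position: [0.636, -0.0332, 0.1947]
tool_rot: [[-0.996, 0.089, 0.0], [0.089, 0.996, -0.002], [-0.0, -0.002, -1.0]]
ft_force: [0.2, -0.9, 2.7]
grip_width: 0.0246
gripper_force: 59.3
```

Emit:
jog_arm([
  [0, 0, 0, 0, 0, 0],
])

```text
time_s: 8.82
position: [0.636, -0.0331, 0.1947]
tool_rot: [[-0.996, 0.088, 0.0], [0.088, 0.996, -0.002], [-0.0, -0.002, -1.0]]
ft_force: [-0.4, 0.0, 3.3]
grip_width: 0.0246
gripper_force: 59.3
```

Net force is about 4 N, so the dish is pressed about 10 mm of its 20. I'll withdraw and go to the sticker.

Emit:
jog_arm([
  [0, 0, -0.5, 0, 0, 0],
  [0, 0, -1.5, 0, 0, 0],
  [0, 0, -3, 0, 0, 0],
  [0, 0, -5, 0, 0, 0],
  [0, 0, -7, 0, 0, 0],
  [0, 0, -8, 0, 0, 0],
  [0, 0, -8, 0, 0, 0],
  [0, 0, -8, 0, 0, 0],
])

```text
time_s: 9.48
position: [0.6359, -0.0329, 0.2748]
tool_rot: [[-0.996, 0.088, -0.0], [0.088, 0.996, -0.002], [-0.0, -0.002, -1.0]]
ft_force: [0.3, 0.3, -1.1]
grip_width: 0.0245
gripper_force: 59.3
```

```bash
python3 - <<'E'
from h import *
print(env.observe()['ft_force']);row([*STK,.125+L],down(-20))
E
```

```text
[ 0.3447  0.2616 -1.086 ]
row [  6.95 -23.06   1.78  -0.13   0.03  14.92] dist 24.150013400382775 ang 14.923990954693778
```

Emit:
jog_arm([
  [7, -23.1, 0, -0.1, 0, 15],
  [7, -23.1, 0, -0.1, 0, 15],
  [7, -23.1, 0, -0.1, 0, 15],
  [7, -23.1, 0, -0.1, 0, 15],
  [7, -23.1, 0, -0.1, 0, 15],
  [7, -23.1, 0.5, -0.1, 0, 15],
  [7, -23.1, 1.5, -0.1, 0, 15],
  [7, -23.1, 1.8, -0.1, 0, 15],
])

```text
time_s: 10.15
position: [0.5444, -0.2581, 0.2545]
tool_rot: [[-0.938, 0.346, -0.004], [0.346, 0.938, 0.002], [0.004, 0.001, -1.0]]
ft_force: [0.7, 0.6, -2.5]
grip_width: 0.0249
gripper_force: 59.5
```

Emit:
jog_arm([
  [0, 0, 0, 0, 0, 0],
  [0, 0, 0, 0, 0, 0],
  [0, 0, 0, 0, 0, 0],
])

```text
time_s: 10.4
position: [0.5463, -0.2559, 0.2574]
tool_rot: [[-0.94, 0.342, 0.0], [0.342, 0.94, -0.001], [-0.001, -0.0, -1.0]]
ft_force: [-0.1, -0.1, -1.7]
grip_width: 0.0251
gripper_force: 59.5
```

```bash
python3 - <<'E'
from h import *
print(env.observe()['position']);row([*STK,.085+L],down(-20))
E
python3 tip.py; ls -t pics|head -1
```

```text
[ 0.5463 -0.2559  0.2574]
row [-0.02 -0.06  3.99 -0.02  0.04  0.01] dist 3.990242972318585 ang 0.04558837229298497
10.4 [ 0.5463 -0.2559  0.2574] [-0.1304 -0.0713 -1.7073]
row [ -0.78  24.1   -1.52  -0.03   0.03 -14.99] dist 24.164711705458114 ang 14.986864094510633
747 z lowest [0.1254 0.1281] expected [ 0.5464 -0.256   0.1249]
axis [ 0.5467 -0.2564 -0.0087 -0.0073] 0.0009096325869036532
tip xy [ 0.5472 -0.256 ]
s104.png
```

Emit:
jog_arm([
  [0, 0, 1, 0, 0, 0],
  [0, 0, 2.2, 0, 0, 0],
  [0, 0, 3.3, 0, 0, 0],
  [0, 0, 4, 0, 0, 0],
  [0, 0, 4.1, 0, 0, 0],
  [0, 0, 4.1, 0, 0, 0],
  [0, 0, 4.1, 0, 0, 0],
])

```text
time_s: 11.03
position: [0.5461, -0.257, 0.2166]
tool_rot: [[-0.939, 0.343, 0.001], [0.343, 0.939, -0.001], [-0.001, -0.001, -1.0]]
ft_force: [-0.2, -0.3, -1.5]
grip_width: 0.0247
gripper_force: 59.5
```

Emit:
jog_arm([
  [0, 0, 0.05, 0, 0, 0],
  [0, 0, 0.1, 0, 0, 0],
  [0, 0, 0.15, 0, 0, 0],
  [0, 0, 0.15, 0, 0, 0],
])

```text
time_s: 11.37
position: [0.5458, -0.2569, 0.2147]
tool_rot: [[-0.939, 0.343, 0.0], [0.343, 0.939, -0.001], [-0.001, -0.001, -1.0]]
ft_force: [0.2, 0.2, -1.1]
grip_width: 0.0248
gripper_force: 59.5
```

Emit:
jog_arm([
  [0, 0, 0.05, 0, 0, 0],
  [0, 0, 0.1, 0, 0, 0],
  [0, 0, 0.1, 0, 0, 0],
])

```text
time_s: 11.62
position: [0.5458, -0.2569, 0.2135]
tool_rot: [[-0.939, 0.343, 0.0], [0.343, 0.939, -0.0], [-0.0, -0.0, -1.0]]
ft_force: [0.1, 0.3, -1.3]
grip_width: 0.0248
gripper_force: 59.5
```

Emit:
jog_arm([
  [0, 0, 0.05, 0, 0, 0],
  [0, 0, 0.1, 0, 0, 0],
  [0, 0, 0.1, 0, 0, 0],
])

```text
time_s: 11.87
position: [0.5458, -0.2569, 0.2125]
tool_rot: [[-0.939, 0.343, 0.0], [0.343, 0.939, -0.0], [-0.0, -0.0, -1.0]]
ft_force: [0.4, -0.2, -0.9]
grip_width: 0.0243
gripper_force: 59.5
```

Emit:
jog_arm([
  [0, 0, 0.05, 0, 0, 0],
  [0, 0, 0.1, 0, 0, 0],
  [0, 0, 0.1, 0, 0, 0],
])

```text
time_s: 12.12
position: [0.5459, -0.2569, 0.2117]
tool_rot: [[-0.939, 0.343, 0.0], [0.343, 0.939, -0.001], [-0.001, -0.001, -1.0]]
ft_force: [-0.1, -0.3, 0.0]
grip_width: 0.0248
gripper_force: 59.6
```

Emit:
jog_arm([
  [0, 0, 0.05, 0, 0, 0],
  [0, 0, 0.1, 0, 0, 0],
  [0, 0, 0.1, 0, 0, 0],
])

```text
time_s: 12.37
position: [0.5461, -0.257, 0.2116]
tool_rot: [[-0.939, 0.343, 0.002], [0.343, 0.939, -0.002], [-0.002, -0.001, -1.0]]
ft_force: [-1.0, 1.5, 5.7]
grip_width: 0.0246
gripper_force: 60.2
```

Emit:
jog_arm([
  [0, 0, -0.5, 0, 0, 0],
  [0, 0, -1.5, 0, 0, 0],
  [0, 0, -3, 0, 0, 0],
  [0, 0, -5, 0, 0, 0],
  [0, 0, -7.5, 0, 0, 0],
  [0, 0, -8.5, 0, 0, 0],
  [0, 0, -8.5, 0, 0, 0],
  [0, 0, -8.5, 0, 0, 0],
])

```text
time_s: 13.03
position: [0.5458, -0.2568, 0.2958]
tool_rot: [[-0.939, 0.343, 0.001], [0.343, 0.939, -0.001], [-0.001, -0.001, -1.0]]
ft_force: [-0.9, 0.2, -1.3]
grip_width: 0.0246
gripper_force: 59.9
```

```bash
python3 - <<'E'
from h import *
im=grab('side','s_b.png'); W=cloud(im); P=W[((W>[.46,-.39,.074])&(W<[.65,-.18,.088])).all(-1)]
(c,s,a)=cv2.minAreaRect((P[:,:2]*1000).astype(np.float32)); print('carton',c,s,a)
row([.50,0.0,.31],down(-4)); row(GP+.04*N+.12*A,GR)
E
```

```text
carton (557.8099365234375, -285.11572265625) (112.78392028808594, 150.54188537597656) 23.23545265197754
row [ 13.1   22.55  -1.5    0.    -0.05 -16.08] dist 26.11706024100202 ang 16.07868221069203
row [ 23.37  45.23   2.52 -10.   -34.18 -31.54] dist 50.9724263326339 ang 47.57115372776825
```

Carton is unmoved. Returning.

Emit:
jog_arm([
  [13.1, 22.5, -1.5, 0, 0, -16],
  [13.1, 22.5, -1.5, 0, 0, -16],
  [13.1, 22.5, -1.5, 0, 0, -16],
  [13.1, 22.5, -1.5, 0, 0, -16],
  [13.1, 22.5, -1.5, 0, 0, -16],
  [13.1, 22.5, -1.5, 0, 0, -16],
  [13.1, 22.5, -1.5, 0, 0, -16],
  [13.1, 22.5, -1.5, 0, 0, -16],
])

```text
time_s: 13.75
position: [0.4991, 0.0021, 0.3101]
tool_rot: [[-0.998, 0.067, -0.001], [0.067, 0.998, 0.0], [0.001, -0.0, -1.0]]
ft_force: [0.8, -0.0, -1.2]
grip_width: 0.0244
gripper_force: 59.6
```

```bash
python3 - <<'E'
from h import *
row(GP+.04*N+.12*A,GR)
E
```

```text
row [  3.41  24.45   4.03  -5.04 -34.9  -15.83] dist 25.01521044261716 ang 38.65389012942167
```

Emit:
jog_arm([
  [3.4, 24.5, 4, -5, -34.9, -15.8],
  [3.4, 24.5, 4, -5, -34.9, -15.8],
  [3.4, 24.5, 4, -5, -34.9, -15.8],
  [3.4, 24.5, 4, -5, -34.9, -15.8],
  [3.4, 24.5, 4, -5, -34.9, -15.8],
  [3.4, 24.5, 4, -5, -34.9, -15.8],
  [3.4, 24.5, 4, -5, -34.9, -15.8],
  [3.4, 24.5, 4, -5, -34.9, -15.8],
])

```text
time_s: 14.42
position: [0.4827, 0.2472, 0.2686]
tool_rot: [[-0.8, -0.215, 0.56], [-0.177, 0.977, 0.122], [-0.573, -0.002, -0.82]]
ft_force: [-0.6, -0.7, -0.4]
grip_width: 0.0247
gripper_force: 59.8
```

Emit:
jog_arm([
  [0, 0, 0, 0, 0, 0],
  [0, 0, 0, 0, 0, 0],
  [0, 0, 0, 0, 0, 0],
  [0, 0, 0, 0, 0, 0],
])

```text
time_s: 14.75
position: [0.4843, 0.2449, 0.2705]
tool_rot: [[-0.799, -0.209, 0.563], [-0.172, 0.978, 0.12], [-0.576, -0.001, -0.818]]
ft_force: [0.9, 0.2, -1.8]
grip_width: 0.0249
gripper_force: 59.8
```

```bash
python3 - <<'E'
from h import *
print(env.observe()['position']);row(GP+.04*N+.12*A,GR); row(GP+.02*A,GR); row(GP+.004*A,GR)
E
```

```text
[0.4843 0.2449 0.2705]
row [ 0.21  0.4  -0.07 -0.3   0.05 -0.29] dist 0.45831754812829695 ang 0.4248772403092943
row [ 4.23  0.43  9.92 -0.3   0.05 -0.29] dist 10.791875475167686 ang 0.4248772403092943
row [ 4.24  0.44 11.52 -0.3   0.05 -0.29] dist 12.280119703950131 ang 0.4248772403092943
```

Emit:
jog_arm([
  [0.4, 0.4, 2, -0.3, 0.05, -0.3],
  [1, 0.4, 4, -0.3, 0.05, -0.3],
  [1.7, 0.4, 6, -0.3, 0.05, -0.3],
  [2.4, 0.4, 8, -0.3, 0.05, -0.3],
  [3, 0.4, 9.5, -0.3, 0.05, -0.3],
  [3.4, 0.4, 10.2, -0.3, 0.05, -0.3],
  [3.4, 0.4, 10.2, -0.3, 0.05, -0.3],
  [3.4, 0.4, 10.2, -0.3, 0.05, -0.3],
])

```text
time_s: 15.42
position: [0.5133, 0.2562, 0.1678]
tool_rot: [[-0.798, -0.218, 0.561], [-0.178, 0.976, 0.126], [-0.575, 0.001, -0.818]]
ft_force: [-0.2, -0.1, -0.9]
grip_width: 0.025
gripper_force: 60.0
```

```bash
python3 - <<'E'
from h import *
print(env.observe()['position']); row(GP+.01*A,GR); row(GP,GR)
E
```

```text
[0.5133 0.2562 0.1678]
row [ 0.83 -0.08  0.76  0.06  0.01  0.09] dist 1.1279766965721056 ang 0.10954629998295887
row [ 0.84 -0.08  1.76  0.06  0.01  0.09] dist 1.9458946232175092 ang 0.10954629998295887
```

Emit:
jog_arm([
  [0.2, -0.1, 0.3, 0, 0, 0],
  [0.4, -0.1, 0.7, 0, 0, 0],
  [0.6, -0.1, 1, 0, 0, 0],
  [0.75, -0.1, 1.3, 0, 0, 0],
  [0.8, -0.1, 1.45, 0, 0, 0],
  [0.8, -0.1, 1.45, 0, 0, 0],
  [0.8, -0.1, 1.45, 0, 0, 0],
])

```text
time_s: 16.0
position: [0.515, 0.2561, 0.1509]
tool_rot: [[-0.798, -0.219, 0.561], [-0.179, 0.976, 0.126], [-0.575, 0.001, -0.818]]
ft_force: [0.5, 0.3, -0.8]
grip_width: 0.0245
gripper_force: 59.9
```

```bash
python3 - <<'E'
from h import *
s=env.observe();print(s['position'],s['ft_force'],s['wrist_torque']); row(GP,GR)
E
```

```text
[0.515  0.2561 0.1509] [ 0.5067  0.2802 -0.7699] [-0.1547  0.3264 -0.0553]
row [ 0.   -0.02  0.28  0.09  0.    0.13] dist 0.28233950454039336 ang 0.15427522528535342
```

No side forces. I'll lower the last bit onto the foot plate.

Emit:
jog_arm([
  [0, 0, 0.1, 0, 0, 0.1],
  [0, 0, 0.15, 0, 0, 0.1],
  [0, 0, 0.2, 0, 0, 0.1],
  [0, 0, 0.2, 0, 0, 0.1],
])

```text
time_s: 16.33
position: [0.5161, 0.2563, 0.1493]
tool_rot: [[-0.799, -0.218, 0.561], [-0.177, 0.976, 0.127], [-0.575, 0.002, -0.818]]
ft_force: [0.7, -0.5, -1.1]
grip_width: 0.0249
gripper_force: 59.9
```

Emit:
jog_arm([
  [0, 0, 0.05, 0, 0, 0],
  [0, 0, 0.1, 0, 0, 0],
  [0, 0, 0.1, 0, 0, 0],
])

```text
time_s: 16.58
position: [0.5166, 0.2565, 0.1487]
tool_rot: [[-0.798, -0.218, 0.561], [-0.177, 0.976, 0.127], [-0.575, 0.002, -0.818]]
ft_force: [-0.9, -0.9, 1.6]
grip_width: 0.0245
gripper_force: 60.5
```

Emit:
jog_arm([
  [0, 0, 0.05, 0, 0, 0],
  [0, 0, 0.05, 0, 0, 0],
  [0, 0, 0.05, 0, 0, 0],
], newtons=20)

```text
time_s: 16.83
position: [0.5167, 0.2566, 0.1487]
tool_rot: [[-0.798, -0.218, 0.562], [-0.177, 0.976, 0.127], [-0.576, 0.002, -0.818]]
ft_force: [-6.8, -2.3, 9.2]
grip_width: 0.0246
gripper_force: 61.2
```

Emit:
jog_arm([
  [0, 0, 0, 0, 0, 0],
  [0, 0, 0, 0, 0, 0],
  [0, 0, 0, 0, 0, 0],
  [0, 0, 0, 0, 0, 0],
  [0, 0, 0, 0, 0, 0],
  [0, 0, 0, 0, 0, 0],
], hand=0.8)

```text
time_s: 17.33
position: [0.5169, 0.2565, 0.1479]
tool_rot: [[-0.799, -0.218, 0.561], [-0.177, 0.976, 0.126], [-0.575, 0.002, -0.818]]
ft_force: [-0.3, 0.6, -0.7]
grip_width: 0.0681
gripper_force: 0.0
```

Emit:
jog_arm([
  [0, 0, -0.5, 0, 0, 0],
  [0, 0, -1.5, 0, 0, 0],
  [0, 0, -3, 0, 0, 0],
  [0, 0, -5, 0, 0, 0],
  [0, 0, -8, 0, 0, 0],
  [0, 0, -11, 0, 0, 0],
  [0, 0, -14, 0, 0, 0],
  [0, 0, -17, 0, 0, 0],
])

```text
time_s: 18.0
position: [0.4198, 0.2346, 0.2889]
tool_rot: [[-0.798, -0.218, 0.561], [-0.177, 0.976, 0.127], [-0.575, 0.002, -0.818]]
ft_force: [0.0, -0.7, -0.0]
grip_width: 0.0683
gripper_force: 0.0
```

Emit:
jog_arm([
  [0, 0, -3, 0, 0, 0],
  [0, 0, -3, 0, 0, 0],
  [0, 0, -3, 0, 0, 0],
])

```text
time_s: 18.25
position: [0.4039, 0.2312, 0.3136]
tool_rot: [[-0.796, -0.218, 0.564], [-0.177, 0.976, 0.128], [-0.578, 0.002, -0.816]]
ft_force: [-0.4, -0.1, -0.7]
grip_width: 0.0683
gripper_force: 0.0
```

```bash
python3 fit.py | grep brush; python3 - <<'E'
from h import *
im=grab('side'); c=im['frame'][140:290,180:380]
cv2.imwrite('pics/end.png',cv2.resize(c,(800,600),interpolation=2)[:,:,::-1])
W=cloud(grab('wrist')); E=TIP+.19*A; d=W-E; s=d@A
m=(abs(s)<.012)&(np.linalg.norm(d-s[...,None]*A,axis=-1)<.025); P=W[m]; print(len(P),P.mean(0),s[m].mean())
E
```

```text
['top'] brush 383 [0.5082 0.2543 0.16  ] [-0.5723 -0.1436  0.8074] tilt 36.1603320880286 az -165.91261835926304 rms 0.0038912959417968865 end [0.4824 0.2478 0.1965] smin [0.5487 0.2645 0.1029]
['side'] brush 294 [0.5078 0.2533 0.16  ] [-0.5711 -0.1155  0.8127] tilt 35.64087012554596 az -168.56710929503276 rms 0.0030854538097720343 end [0.482  0.2481 0.1966] smin [0.5329 0.2584 0.1242]
['top', 'side'] brush 677 [0.5081 0.2539 0.16  ] [-0.5735 -0.1396  0.8072] tilt 36.17548841622475 az -166.32029101089853 rms 0.0036773373912111825 end [0.482  0.2475 0.1967] smin [0.5487 0.2638 0.1028]
1011 [0.4822 0.2485 0.1936] -0.00048270983449451337
```

View pics/end.png

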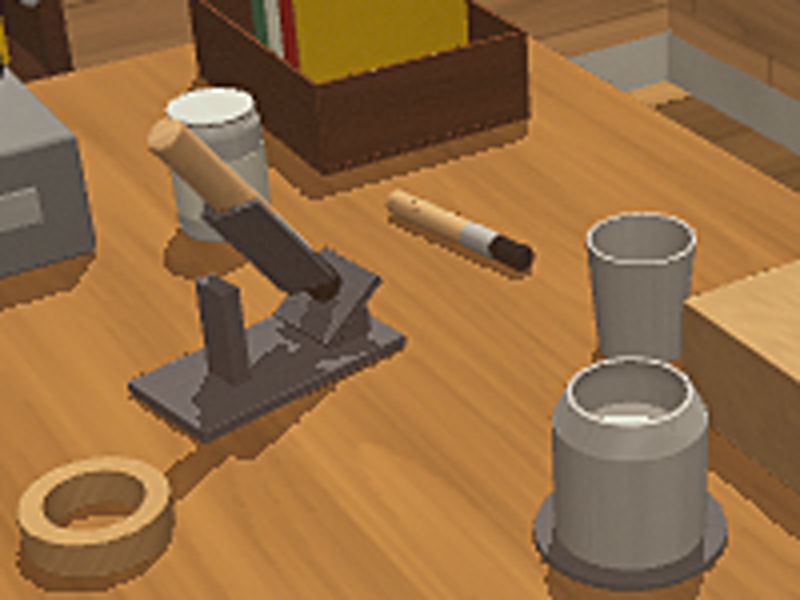

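The picture shows the brush back in the trough (handle end (165,135), bristles on the foot plate at (320,280)), with its end cap within about 1–2 mm of where it started. Handing in.

```bash
python3 -c "
from rig import env; print(env.close_job())"
```

```text
the job is handed in; nothing more can be done
None
```

Job handed in at about 18.5 s: the dish was pressed about 10 mm of its 20 mm, the sticker dabbed at about 7 N with the carton unmoved, and the brush laid back in its cradle and released; the verdict was not shown.

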